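Hang a primed bearing housing on the curing rail

ROBOT

A 6-joint arm with a two-finger parallel gripper is mounted at the origin on a cart in front of the work surface, level with it; the furniture and walls round the work are solid. World frame = base frame: x ahead of the robot, y to its left, z up, the work surface at z = 0. Lengths are in mm, angles in rad, forces in N, time in s.
With the tool pointing down it reaches from about 350 to 975 mm from the base axis. Payload 7.1 kg.
Tool frame: the origin (TCP) lies at the very end of the fingers, on their centre line; the grasp point (between the pads) lies 19 mm behind it; z points along the fingers, x is the direction in which the jaws open and shut, and the axes are right-handed (so a half turn about z gives the same grasp; the last joint's range is limited). The gripper opens to 88 mm and grips with 3 to 60 N. Pads are 20 mm wide; open, the fingers measure 115 mm over their backs; the gripper's body (75 mm by 178 mm) begins 61 mm behind the grasp point.
Start: joints at [1.126, 0.423, 1.63, -0, 1.089, -0.019], TCP at [258.123, 569.19, 222.675] pointing down, gripper open.
Joint ranges: [-3, 3], [-0.9, 2.11], [0.09, 2.58], [-1.31, 4.45], [0.11, 2.69], [-2.54, 2.54]. Speed limits (rad/s): [2.39, 2.39, 3.01, 3.14, 3.14, 3.14].

INTERFACE

Orientations are given as a rotation vector (axis times angle).
In Python, from workcell import ctrl gives the robot as it stands. The module is installed in compiled form; this text tells all that it offers.
- The arm moves only by the tool move_arm, never from a script. Its argument "motion" is a list of rows, each a list of 2 entries, a list of its own where there are three numbers: the shift along the tool's x, y, z normalised to -1 to 1, where 1 is 150 mm, then the turn, a rotation vector about the tool's x, y, z normalised to -1 to 1, where 1 is 60 degrees. In form: [[[x, y, z], [rx, ry, rz]], ...]. A call has exactly 5 rows; each row is the pose to reach, as a shift and turn from the pose commanded when the call began, along the tool's axes at that moment; what a row does not reach only later rows make up. A row lasts 1/8 s, in which the tool goes at most 62.5 mm and 10.7 degrees, less where a joint would pass 70% of its speed; a pose out of reach is approached as far as the arm can. A call with a number of a shift or a turn outside -1 to 1 is refused whole. A call with a gripper value outside its range is refused whole. "gripper" is the opening, from 0 (shut) to 1 (fully open), set as the call begins (left out, the last holds). The fingers move at their own pace and stop on an object; the grip force is fixed at half the most. Time passes only in rows, so rows that repeat a pose let the fingers close, or fill a call up. It gives the time, the measured TCP pose, the force and the opening at its end, in the units of the state.
- ctrl.get_obs(): the state, without advancing time (a new reading comes with each control period).
- ctrl.get_image(name): name is "scene" or "top" or "wrist"; returns a dict with "pixels" (480x640x3 uint8, red, green, blue), "camera_matrix" (3x3 intrinsics, pixels), "D" ([k1, k2, p1, p2, k3] as OpenCV has them; the pictures are not rectified), "R" (3x3) and "t" (3): a world point X has camera coordinates R X + t; the wrist camera has in their place "mount" (4x4, takes a point from camera to tool coordinates, whose origin is the TCP and whose axes are the tool frame's). Camera axes: x right, y down, z forward; pixel columns grow to the right and rows downward; lengths in mm; the calibration is good to about 2 mm. A picture is of the moment at which its call begins: read the wrist's pose just before it. There is no depth.
- ctrl.close_job(): hands the job in, once; it reports no verdict.
Trained networks look in the newest picture that a camera, given by its name, has taken for a name from the list of things; names that differ only in an ending like _2 or _b are one class to them, and where a whole thing is asked for, a point or a joint stands for the part that bears it (a point fixed in the world has none). Each returns a list of dicts, best first, with "p" (0 to 1); they miss things now and then, are a little off and sometimes report something else, mostly with a low value. They report only what shows in the picture. A call takes as long as a camera call. They do not tell look-alikes from the thing itself.
- ctrl.boxes_of(camera, name): "location" ([x, y, z] in mm, in world coordinates, good to about 4 mm: the middle of the surface that is visible of it).
- ctrl.regions_of(camera, name): "mask" (480x640 bool, what is visible of it).
- ctrl.pinpoint(camera, name): "location" ([x, y, z] in mm, in world coordinates, good to about 4 mm: a listed point, or the origin of a listed thing).
The state is a dict: "t": time; "qpos": joint angles; "qvel": joint speeds; "joint_torque": joint torques, N m; "ee_pos": TCP position; "orientation": TCP orientation; "ft_force": force on the tool from outside, world axes, zero at the start; "moment": the same for the moment, N m; "width": finger opening in mm.
Only numpy, scipy, OpenCV 4.12 (cv2) and the standard library are available. Lean on these libraries where they do the work, as an engineer would, in place of code of your own. Each camera call takes 0.05 s, during which the arm holds its last target.

TASK

Take the freshly primed bearing housing that stands on the bench by the tab of its steel hanger, lift the hanger's nose over the front lip of the curing rail and lower it gently behind the lip onto the plastic strip. Slide it along the strip, feeling for the notch, until the nose drops fully home in the notch, and leave it hanging there upright and still. Do not force it against the rail or let it drop, and leave the housing that already hangs there, the tape, the spanner and the bolt alone.

Things in the scene. Friction and masses are not known exactly. Their poses are not given: they have to be found in the camera images.
- grip_tab (a point): Grip point of the loose hanger: a flat steel tab, 8 mm thick (its x), 24 mm wide (y), bare from 30 mm below to 22 mm above this point; 204 mm above the underside of the grey pillow-block housing bolted to the hanger. One rigid piece, 0.4 to 0.6 kg, balanced on this upright axis. It stands on the bench on the housing's foot (40 mm in x, 94 mm in y).
- nose_tip (a point): Middle of the lower end (8 mm in x, 24 mm in y, square) of the loose hanger's nose, 70 mm straight below grip_tab, same axes. The hanger is a C open to its +x: from the tab a bridge (underside 32 mm above this point) runs to -x, the back of the C goes down (its inner face 21 mm from the axis, its outer face 28 mm), a lower arm returns to the axis.
- lower_arm (a point): On the loose hanger: top of the C's lower arm on the axis, 60 mm straight below nose_tip; a bolt end, 9 mm thick, stands 9 mm up from it. The housing (94 mm wide in y) is fixed under the arm.
- rail: Curing rail fixed to the bench: an aluminium channel, open at the top, 500 mm long in its y, 175 mm (underside) above the bench, held from behind by two dark posts. Origin on the bench under the channel; x points away from the robot across the rail, z up. Nothing is in front of or under the channel. Its rear flange is at x = 14 to 18 mm, top at z = 218 mm. Rigid: 30 N on it is too much.
- lip_top (a point): Middle of the top edge of the rail's front lip (3 mm thick, along the rail's y), 204 mm above the bench, 16 mm above the strip's running surface. The hanger's x must point along the rail's x; the nose passes over the lip from the front while the lower arm passes under the channel: nothing touches with nose_tip 0 to 20 mm above the lip; hold it mid-way.
- run_middle (a point): Middle of the running surface of the grey plastic strip in the channel, 188 mm above the bench; the nose has 6 mm free before and behind. One notch across the strip, 8 mm deep, 26 mm long in y at its bottom, 35 mm at its top, sloping flanks. The strip is shifted for each job: the notch's centre is within 55 mm of this point along y, not measured: feel the nose lose support, or look from above.
- hung: A second, identical hanger with housing, loose, that already hangs on the rail about 190 mm to the +y side of the rail's middle. Origin: centre of its housing's underside (94 mm wide in y). Leave it.
- tape_roll: Roll of tan tape, about 100 mm across and 48 mm high, on the bench. Origin: centre of its underside. Leave it.
- spanner_19: Steel combination spanner, 220 mm long, lying flat on the bench. Leave it.
- bolt_m12: Hex bolt with nut, 77 mm long, lying on the bench. Leave it.
Things that resemble listed ones, but are neither listed nor needed, are in the scene too. What is shaped like the part that bears grip_tab but green is not meant.

How it is judged (in metres and radians):
On the way, in this order (a step that is already met when the one before it is completed fails the run):
1. the hanger's nose is over the lip: its tip stands behind the lip, below the lip's top edge (x of nose_tip in the frame of rail between -0.01 and 0.014 m and y of nose_tip in the frame of rail between -0.15 and 0.15 m and z of nose_tip in the frame of rail between 0.17 and 0.201 m).
2. the nose is fully home in the notch (x of nose_tip in the frame of rail between -0.01 and 0.014 m and z of nose_tip in the frame of rail between 0.177 and 0.1825 m), for 0.1 s.
At the end, for the whole second after the job is handed in: The hanger hangs on the rail, released and still (slower than 30 mm/s), its nose behind the lip and fully home in the strip's notch (tip within 2.5 mm of the notch's bottom), upright within 0.12 rad, its weight on the rail (all of step 2 and y of nose_tip in the frame of rail between -0.07 and 0.07 m and angle between grip_tab's own z axis and vertical below 0.12 rad and contact force between carrier and rail above 1 N and linear speed of carrier below 0.03 m/s); the robot touches nothing.
It fails at once if the hanger or its housing is forced or dropped against the rail (30 N or more) (contact force between carrier and rail above 30 N).
It fails at once if the housing that already hangs there is pushed (20 mm) (distance of hung from where it was at the start of the episode above 0.02 m).
It fails at once if the tape, the spanner or the bolt is moved (20 mm) (distance of any of tape_roll, spanner_19, bolt_m12 from where it was at the start of the episode above 0.02 m).
It also fails if it takes over 72 s, if anything falls off the work surface, if the arm or the gripper's body presses on something with over 40 N, if the wrist force passes 120 N, or if a joint passes its speed limit or range.

## Working session

There is one attempt and no reset: what is moved stays moved. The work goes in short steps, Python scripts to look and compute and a tool call to move; the robot and the scene stay as the last step left them, time stands still between calls to the robot, and variables do not carry over. Pictures are saved under pics/ and viewed, and the job is handed in when it is done.

Besides the shell and the picture viewer there is one more tool, called after "Emit:" as name(argument=value, ...) on one line, values as JSON. move_arm: Moves the arm, as the interface text tells. Its arguments: {"type":"object","properties":{"motion":{"type":"array","items":{"type":"array"}},"gripper":{"type":"number"}},"required":["motion"]}

```bash
mkdir -p pics; cat > h.py <<'E'
from workcell import ctrl
import numpy as np, cv2
from scipy.spatial.transform import Rotation as Rn
np.set_printoptions(precision=3,suppress=True)
def snap(cam,fn=None):
    o=ctrl.get_obs(); im=ctrl.get_image(cam)
    if fn: cv2.imwrite('pics/'+fn,im['pixels'][:,:,::-1])
    if 'mount' in im:
        R,t=pose(o); T=np.eye(4);T[:3,:3]=R;T[:3,3]=t
        C=np.linalg.inv(T@np.array(im['mount'])); im['R']=C[:3,:3]; im['t']=C[:3,3]
    return im
def pose(o):
    return Rn.from_rotvec(np.array(o['orientation'])).as_matrix(), np.array(o['ee_pos'])
def proj(im,P):
    P=np.atleast_2d(np.array(P,float))
    p,_=cv2.projectPoints(P,cv2.Rodrigues(np.array(im['R']))[0],np.array(im['t'],float),np.array(im['camera_matrix']),np.array(im['D'],float))
    return p[:,0]
def ray(im,uv):
    p=cv2.undistortPoints(np.array([[uv]],float),np.array(im['camera_matrix']),np.array(im['D'],float))[0,0]
    R=np.array(im['R']);c=-R.T@np.array(im['t']);d=R.T@np.array([p[0],p[1],1.]);return c,d
def onz(im,uv,z):
    c,d=ray(im,uv);return c+d*(z-c[2])/d[2]
E
python3 - <<'E'
from h import *
print(ctrl.get_obs())
for c in ['scene','top','wrist']:
    im=snap(c,c+'0.png')
    for n in ['grip_tab','nose_tip','lower_arm','rail','lip_top','run_middle','hung','tape_roll','spanner_19','bolt_m12']:
        r=ctrl.pinpoint(c,n)
        for d in r[:4]: print(c,n,round(d['p'],2),np.array(d['location']).round(1),proj(im,d['location'])[0].round(0))
E
```

```text
{'t': 0.0, 'qpos': array([ 1.126,  0.424,  1.631,  0.   ,  1.089, -0.019]), 'qvel': array([ 0.   , -0.001,  0.001,  0.   , -0.   ,  0.001]), 'joint_torque': array([  0.002, -54.462, -27.367,   0.065,   0.023,  -0.   ]), 'ee_pos': array([257.896, 568.709, 221.911]), 'orientation': array([ 2.64 ,  1.701, -0.002]), 'ft_force': array([-0.213, -0.05 , -0.766]), 'moment': array([ 0.016, -0.   ,  0.021]), 'width': 87.78819701180282}
scene grip_tab 0.84 [358.2 -94.8 203.9] [322. 239.]
scene grip_tab 0.82 [443.8  32.5 206. ] [295. 206.]
scene grip_tab 0.64 [ 333.3 -227.9  204.9] [377. 265.]
scene grip_tab 0.43 [575.4 -22.2 200.7] [348. 195.]
scene nose_tip 0.85 [ 333.2 -227.8  134.6] [375. 298.]
scene nose_tip 0.73 [355.2 -99.7 135.1] [322. 271.]
scene lower_arm 0.97 [439.8  35.1  72.7] [293. 260.]
scene lower_arm 0.78 [358.9 -91.4  73.9] [320. 295.]
scene lower_arm 0.58 [ 333.3 -223.9   75. ] [371. 324.]
scene lip_top 0.85 [577.6 -23.7 204.6] [349. 193.]
scene lip_top 0.54 [414.8 297.3   1.8] [205. 257.]
scene run_middle 0.7 [591.3 -26.  189.3] [353. 197.]
scene hung 0.69 [575.2 163.8  54.9]
[... 442 characters left out ...]
ip 0.97 [438.4  32.6 135.4] [283. 271.]
top nose_tip 0.88 [ 335.2 -224.8  136.7] [406. 320.]
top nose_tip 0.78 [361.  -98.1 132.1] [345. 308.]
top lower_arm 0.8 [438.9  32.7  72.6] [284. 275.]
top lower_arm 0.56 [361.2 -97.6  74.5] [343. 309.]
top lip_top 0.95 [574.4 -26.1 205.5] [310. 200.]
top lip_top 0.23 [408.8 297.    0.4] [174. 291.]
top run_middle 0.74 [590.6 -28.  186.5] [311. 195.]
top hung 0.58 [571.8 162.7  54.8] [229. 218.]
top tape_roll 0.87 [ 432.6 -345.     0.5] [446. 280.]
top tape_roll 0.53 [436.8  31.3 135.5] [283. 272.]
top spanner_19 0.66 [411.7 296.1  -3.3] [175. 290.]
top bolt_m12 0.76 [367.9 220.9   0.9] [206. 309.]
wrist spanner_19 0.97 [413.1 294.9   1.8] [148. 436.]
```

View pics/scene0.png

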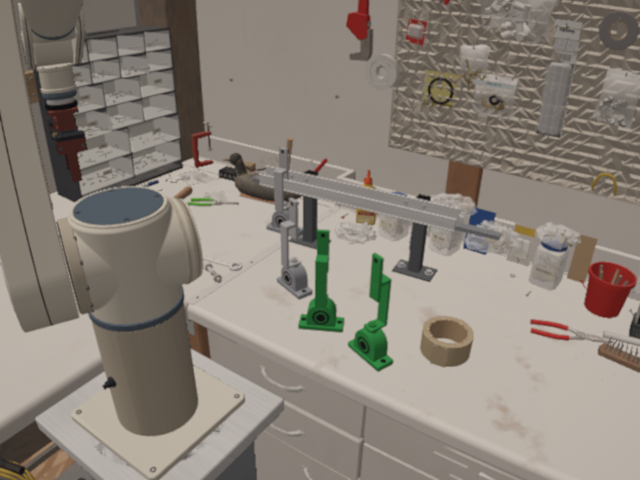

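View pics/top0.png

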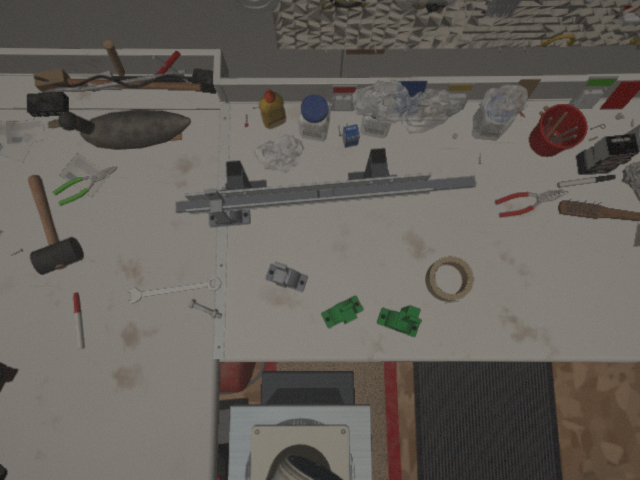

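```bash
python3 - <<'E'
import cv2
a=cv2.imread('pics/scene0.png')[160:350,230:430]; b=cv2.imread('pics/top0.png')[170:340,200:460]
cv2.imwrite('pics/s0c.png',cv2.resize(a,None,fx=3,fy=3,interpolation=2)); cv2.imwrite('pics/t0c.png',cv2.resize(b,None,fx=3,fy=3,interpolation=2))
E
```

```text
(no output)
```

View pics/s0c.png

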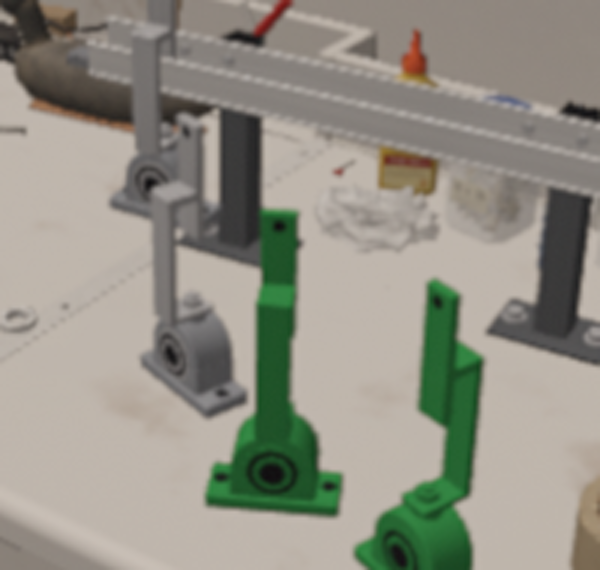

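View pics/t0c.png

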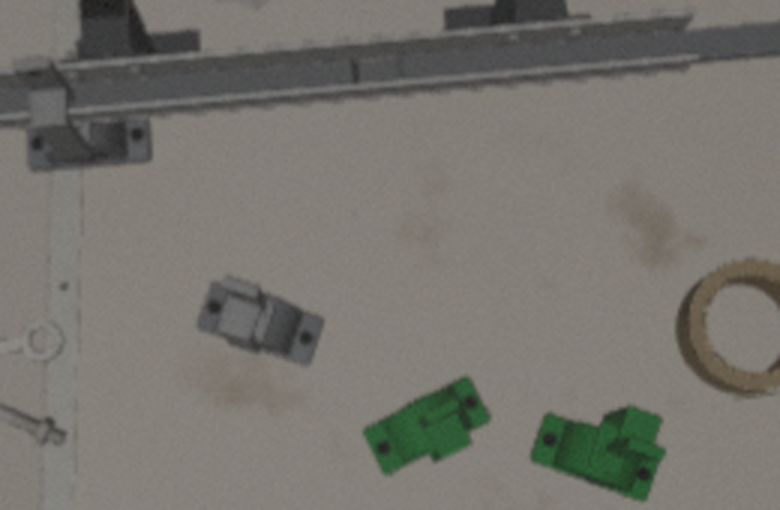

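Wanted: the grey hanger at scene (293,240) / top (285,275). It could be confused with the green ones at scene (322,270) and (377,310) and the grey one already hanging at scene (284,200). The crops confirm the grey piece standing on the bench, with its C back towards the robot. The notch seems to show in the top view at about (318–333, 193).

```bash
cat >> h.py <<'E'
import json,os
def getC():
    if os.path.exists('C.json'):
        d=json.load(open('C.json'));return np.array(d['R']),np.array(d['p'])
    return Rn.from_rotvec(np.array(ctrl.get_obs()['orientation'])).as_matrix(),np.array([258.123,569.19,222.675])
def setC(R,p): json.dump({'R':np.array(R).tolist(),'p':np.array(p).tolist()},open('C.json','w'))
def down(a): # tool down, tool x at yaw a
    x=np.array([np.cos(a),np.sin(a),0]);z=np.array([0,0,-1.]);return np.array([x,np.cross(z,x),z]).T
def plan(pts):
    """pts list of (p,yaw)"""
    R,p=getC()
    for q,a in pts:
        s=R.T@(np.array(q)-p)/150; w=Rn.from_matrix(R.T@down(a)).as_rotvec()/np.deg2rad(60)
        print('plan',s.round(4).tolist(),w.round(4).tolist())
def did(s,w):
    R,p=getC(); setC(R@Rn.from_rotvec(np.array(w)*np.deg2rad(60)).as_matrix(),p+R@(np.array(s)*150))
    st()
def st():
    o=ctrl.get_obs();R,p=getC();Rm,pm=pose(o)
    print('t',round(o['t'],2),'C',p,'yaw',round(np.arctan2(R[1,0],R[0,0]),4),'meas',pm,'yawm',round(np.arctan2(Rm[1,0],Rm[0,0]),4),'rot',Rn.from_matrix(Rm).as_rotvec(),'F',o['ft_force'],'M',o['moment'],'w',round(o['width'],1),'q',o['qpos'])
E
python3 - <<'E'
from h import *
im=snap('top')
print(np.array(ctrl.get_image('wrist')['mount']))
# rail edges by network mask
for n in ['rail','grip_tab','lip_top']:
    for d in ctrl.regions_of('top',n)[:3]:
        m=d['mask'].astype(np.uint8); ys,xs=np.nonzero(m)
        if len(xs): print(n,d['p'],len(xs),xs.min(),xs.max(),ys.min(),ys.max(),cv2.minAreaRect(np.c_[xs,ys].astype(np.float32)))
# foot corners crop->full px of grey (z~12?), axis via foot
f=lambda u,v:(200+u/3,170+v/3)
for a,b,z in [((213,306),(305,337),12),((203,325),(305,362),5),((0,121),(690,63),204),((75,72),(690,15),218)]:
    A=onz(im,f(*a),z);B=onz(im,f(*b),z);d=A-B;print(A,B,'yaw',np.arctan2(-d[0],d[1]))
for u in (355,400): print(onz(im,f(u,68),188))
c=np.linalg.inv(np.array(im['R']))@-np.array(im['t']);print('cam',c)
st();plan([([350,330,330],0.6),([440,33,330],-0.25)])
E
```

```text
[[   1.       0.001    0.      -0.252]
 [  -0.001    0.965    0.263  -72.986]
 [  -0.      -0.263    0.965 -161.761]
 [   0.       0.       0.       1.   ]]
rail 0.56 6763 175 474 148 213 ((323.260986328125, 177.66262817382812), (50.54001998901367, 300.1282653808594), 85.060791015625)
grip_tab 0.73 735 322 361 297 327 ((342.439697265625, 313.02593994140625), (22.45340347290039, 39.12932586669922), 66.80140686035156)
grip_tab 0.72 752 266 307 263 291 ((286.8292541503906, 277.7661437988281), (40.67448806762695, 20.670642852783203), 25.559965133666992)
grip_tab 0.6 900 377 420 307 336 ((399.37139892578125, 317.4729309082031), (41.95500183105469, 27.513614654541016), 19.025606155395508)
lip_top 0.69 6922 175 475 148 214 ((323.5123291015625, 177.52023315429688), (50.77390670776367, 300.9546203613281), 85.13549041748047)
lip_top 0.45 941 204 250 188 227 ((227.2581787109375, 206.34014892578125), (38.74930191040039, 43.54769515991211), 84.80557250976562)
[451.942  68.124  12.   ] [427.277  -3.97   12.   ] yaw -0.32964474967494756
[437.8    76.435   5.   ] [408.366  -3.779   5.   ] yaw -0.35168004091783667
[554.882 195.882 204.   ] [ 592.941 -270.075  204.   ] yaw 0.08149748720086206
[584.911 143.79  218.   ] [ 622.271 -268.262  218.   ] yaw 0.09042119821306505
[595.194 -43.449 188.   ]
[595.038 -74.432 188.   ]
cam [ 304.663  -39.77  1236.47 ]
t 1.9 C [258.123 569.19  222.675] yaw 1.145 meas [258.13  569.207 222.684] yawm 1.145 rot [-2.641 -1.702 -0.   ] F [-0.796 -0.991  0.736] M [ 0.002  0.006 -0.02 ] w 87.7 q [ 1.126  0.423  1.63  -0.     1.089 -0.019]
plan [-1.1992, 1.2164, -0.7155] [0.0, -0.0, 0.5205]
plan [-2.7547, 2.5806, -0.7155] [-0.0, -0.0, 1.3322]
```

Emit:
move_arm(motion=[[[-0.2, 0.19, -0.14], [0, 0, 0.09]], [[-0.4, 0.38, -0.28], [0, 0, 0.18]], [[-0.6, 0.57, -0.42], [0, 0, 0.27]], [[-0.8, 0.76, -0.56], [0, 0, 0.36]], [[-1, 0.95, -0.7], [0, 0, 0.45]]])

```text
t: 2.52
ee_pos: [326.2, 372.4, 328.5]
orientation: [-2.966, -1.034, -0.001]
ft_force: [0.4, 0.3, 0.3]
width: 87.7
```

```bash
python3 - <<'E'
from h import *
did([-1,.95,-.7],[0,0,.45]);plan([([440,33,330],-0.33)])
E
```

```text
t 2.52 C [229.174 364.297 327.614] yaw 0.1996 meas [326.218 372.447 328.474] yawm 0.6708 rot [-2.966 -1.034 -0.001] F [0.399 0.264 0.323] M [-0.037 -0.009 -0.048] w 87.7 q [ 0.827  0.112  1.796 -0.     1.233  0.157]
plan [0.9397, 2.4435, -0.016] [-0.0003, -0.0003, 0.5057]
```

```bash
python3 - <<'E'
from h import *
setC(down(1.1450),[258.123,569.19,222.675])
did([-1,.95,-.7],[0,0,.45]);plan([([440,33,330],-0.33)])
E
```

```text
t 2.52 C [325.942 373.724 327.675] yaw 0.6738 meas [326.218 372.447 328.474] yawm 0.6708 rot [-2.966 -1.034 -0.001] F [0.399 0.264 0.323] M [-0.037 -0.009 -0.048] w 87.7 q [ 0.827  0.112  1.796 -0.     1.233  0.157]
plan [-0.823, 2.2496, -0.0155] [0.0, 0.0, 0.9585]
```

Emit:
move_arm(motion=[[[-0.1, 0.25, 0], [0, 0, 0.12]], [[-0.2, 0.5, 0], [0, 0, 0.24]], [[-0.3, 0.75, 0], [0, 0, 0.36]], [[-0.4, 1, 0], [0, 0, 0.48]], [[-0.4, 1, 0], [0, 0, 0.5]]])

```text
t: 3.15
ee_pos: [373.0, 217.3, 327.9]
orientation: [3.133, 0.228, 0.001]
ft_force: [-0.0, 0.5, -0.6]
width: 87.6
```

```bash
python3 - <<'E'
from h import *
did([-.4,1,0],[0,0,.5]);plan([([440,33,330],-0.33)])
E
```

```text
t 3.15 C [372.643 219.067 327.675] yaw 0.1502 meas [373.026 217.288 327.875] yawm 0.1456 rot [3.133 0.228 0.001] F [-0.008  0.486 -0.559] M [-0.069  0.088  0.023] w 87.6 q [ 0.5    0.003  1.915 -0.     1.223  0.355]
plan [0.2584, 1.2937, -0.0155] [0.0, 0.0, 0.4585]
```

Emit:
move_arm(motion=[[[0.05, 0.25, 0], [0, 0, 0.12]], [[0.1, 0.5, 0], [0, 0, 0.24]], [[0.15, 0.75, 0], [0, 0, 0.36]], [[0.2, 0.9, 0], [0, 0, 0.46]], [[0.2, 0.9, 0], [0, 0, 0.46]]])

```text
t: 3.78
ee_pos: [423.0, 89.9, 327.7]
orientation: [-3.098, 0.519, -0.0]
ft_force: [-0.6, 0.6, 0.7]
width: 87.8
```

```bash
python3 - <<'E'
from h import *
did([.2,.9,0],[0,0,.46])
im=snap('wrist','w1.png')
for n in ['grip_tab','nose_tip','lower_arm']:
    for d in ctrl.pinpoint('wrist',n)[:3]: print(n,d['p'],np.array(d['location']),proj(im,d['location']))
plan([([440,33,330],-0.33)])
E
```

```text
t 3.77 C [422.501  90.074 327.675] yaw -0.3315 meas [422.982  89.942 327.715] yawm -0.3321 rot [-3.098  0.519 -0.   ] F [-0.551  0.598  0.661] M [-0.077  0.093 -0.035] w 87.8 q [0.182 0.005 1.914 0.    1.223 0.514]
grip_tab 0.81 [440.5  33.2 201.7] [[371.864 291.031]]
grip_tab 0.63 [361.6 -92.3 201. ] [[324.546 454.988]]
nose_tip 0.9 [360.6 -97.1 129. ] [[324.678 404.013]]
nose_tip 0.58 [442.2  30.5 134.9] [[365.995 263.579]]
nose_tip 0.47 [441.2  36.5 200.6] [[371.27  286.123]]
lower_arm 0.79 [ 336.8 -227.9   73.9] [[340.948 468.756]]
plan [0.2342, 0.3218, -0.0155] [0.0, 0.0, -0.0015]
```

View pics/w1.png

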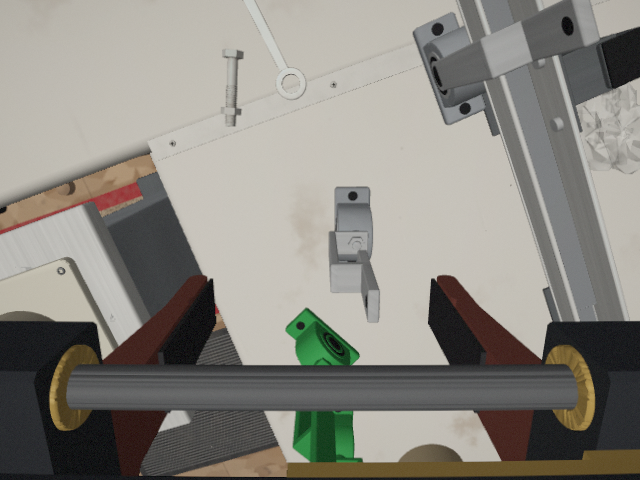

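```bash
python3 - <<'E'
import cv2
a=cv2.imread('pics/w1.png')[180:330,310:410]
cv2.imwrite('pics/w1c.png',cv2.resize(a,None,fx=4,fy=4,interpolation=2))
E
```

```text
(no output)
```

View pics/w1c.png

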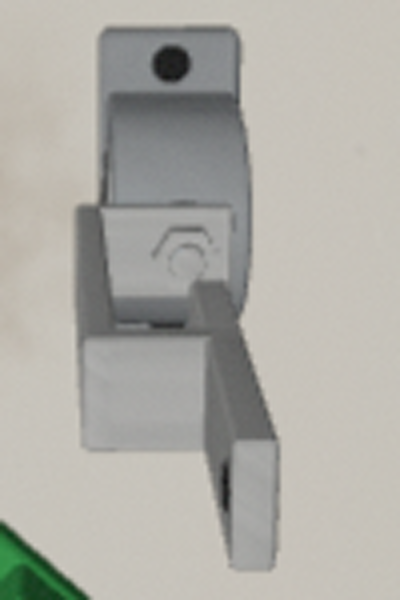

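```bash
python3 - <<'E'
from h import *
im=snap('wrist')
# corners at z=226
P=[onz(im,(310+u/4,180+v/4),226) for u,v in [(234,440),(278,440),(275,570),(230,570)]]
for p in P: print(p)
P=np.array(P);print('c',P.mean(0)); 
d=(P[0]+P[1]-P[2]-P[3])/2; print(np.linalg.norm(d),'yaw',np.arctan2(-d[0],d[1]))
Q=[onz(im,(310+u/4,180+v/4),173) for u,v in [(82,338),(205,338),(82,450)]]
print(np.array(Q)); e=Q[1]-Q[0]; print('bridge yaw',np.arctan2(e[1],e[0]),np.linalg.norm(e)); e=Q[0]-Q[2]; print(np.arctan2(-e[0],e[1]),np.linalg.norm(e))
F=[onz(im,(310+u/4,180+v/4),10) for u,v in [(100,28),(238,28),(100,200),(239,90)]]
print(np.array(F)); e=F[1]-F[0]; print('foot',np.arctan2(e[1],e[0]),np.linalg.norm(e)); e=F[0]-F[2];print(np.arctan2(-e[0],e[1]))
plan([([440,33,330],-0.33)])
E
```

```text
[438.283  46.403 226.   ]
[445.153  44.06  226.   ]
[437.911  21.654 226.   ]
[430.727  24.108 226.   ]
c [438.018  34.056 226.   ]
23.543342215373276 yaw -0.3196675494504994
[[415.383  53.625 173.   ]
 [438.048  45.915 173.   ]
 [407.96   31.387 173.   ]]
bridge yaw -0.3279004695643356 23.94038960229991
-0.32218715360245437 23.44408086446952
[[434.508  84.765  10.   ]
 [471.226  72.303  10.   ]
 [418.833  37.411  10.   ]
 [466.282  55.305  10.   ]]
foot -0.3271921588503472 38.774447908053915
-0.3196613972226874
plan [0.2342, 0.3218, -0.0155] [0.0, 0.0, -0.0015]
```

```bash
python3 - <<'E'
from h import *
plan([([438,34,270],-0.324),([438,34,187],-.324)])
E
```

```text
plan [0.2194, 0.3198, 0.3845] [0.0, 0.0, -0.0072]
plan [0.2194, 0.3198, 0.9378] [0.0, 0.0, -0.0072]
```

Emit:
move_arm(motion=[[[0.11, 0.16, 0.1], [0, 0, 0.0072]], [[0.219, 0.32, 0.3], [0, 0, 0.0072]], [[0.219, 0.32, 0.5], [0, 0, 0.0072]], [[0.219, 0.32, 0.5], [0, 0, 0.0072]], [[0.219, 0.32, 0.5], [0, 0, 0.0072]]])

```text
t: 4.65
ee_pos: [438.4, 34.6, 253.6]
orientation: [-3.097, 0.528, -0.002]
ft_force: [0.3, 0.6, 0.9]
width: 87.8
```

```bash
python3 - <<'E'
from h import *
did([.219,.32,.5],[0,0,.0072])
im=snap('wrist','w2.png')
print(proj(im,[[438,34,226],[438,34,204]]))
plan([([438,34,187],-0.324)])
E
```

```text
t 4.65 C [437.938  33.995 252.675] yaw -0.3391 meas [438.425  34.625 253.625] yawm -0.3378 rot [-3.097  0.528 -0.002] F [0.305 0.627 0.917] M [-0.059  0.092  0.036] w 87.8 q [0.052 0.103 1.991 0.    1.047 0.389]
[[323.747 278.4  ]
 [323.502 263.252]]
plan [0.0004, -0.0002, 0.4378] [0.0, 0.0, -0.0144]
```

View pics/w2.png

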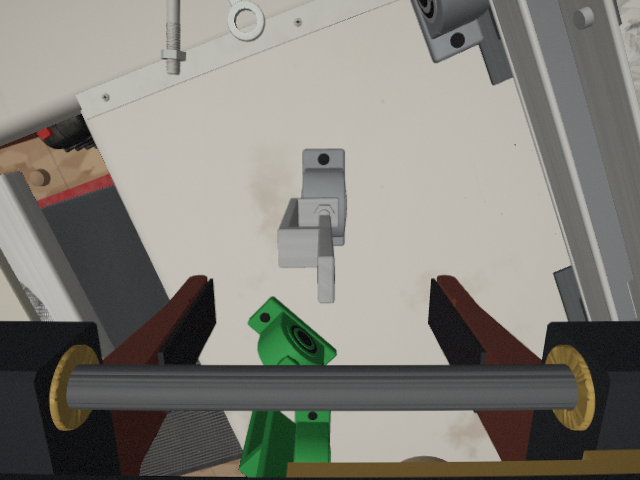

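```bash
python3 - <<'E'
from h import *
a=cv2.imread('pics/w2.png')[190:310,270:350]
cv2.imwrite('pics/w2c.png',cv2.resize(a,None,fx=5,fy=5,interpolation=2))
E
```

```text
(no output)
```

View pics/w2c.png

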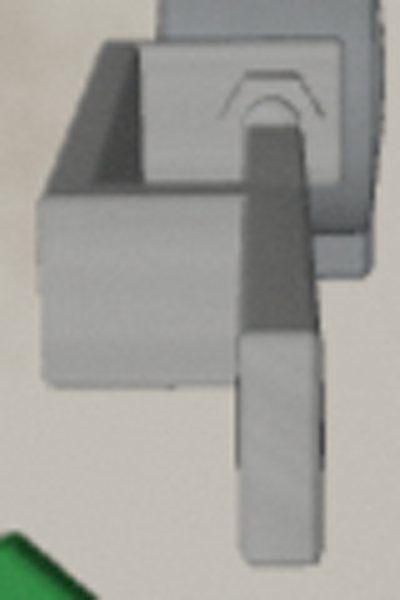

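```bash
python3 - <<'E'
from h import *
plan([([439.1,33.5,187],-0.325)])
E
```

```text
plan [0.0084, 0.0005, 0.4378] [0.0, 0.0, -0.0135]
```

Emit:
move_arm(motion=[[[0.008, 0, 0.08], [0, 0, -0.0135]], [[0.008, 0, 0.2], [0, 0, -0.0135]], [[0.008, 0, 0.32], [0, 0, -0.0135]], [[0.008, 0, 0.4], [0, 0, -0.0135]], [[0.008, 0, 0.438], [0, 0, -0.0135]]])

```text
t: 5.32
ee_pos: [438.9, 33.7, 186.4]
orientation: [3.1, -0.508, -0.001]
ft_force: [-0.1, -0.3, 0.3]
width: 87.5
```

```bash
python3 - <<'E'
from h import *
did([.008,0,.438],[0,0,-.0135])
im=snap('wrist','w3.png')
E
```

```text
t 5.33 C [439.069  33.596 186.975] yaw -0.325 meas [438.933  33.675 186.414] yawm -0.3246 rot [ 3.1   -0.508 -0.001] F [-0.118 -0.343  0.337] M [-0.093  0.083 -0.047] w 87.5 q [0.05  0.205 2.053 0.    0.884 0.374]
```

View pics/w3.png

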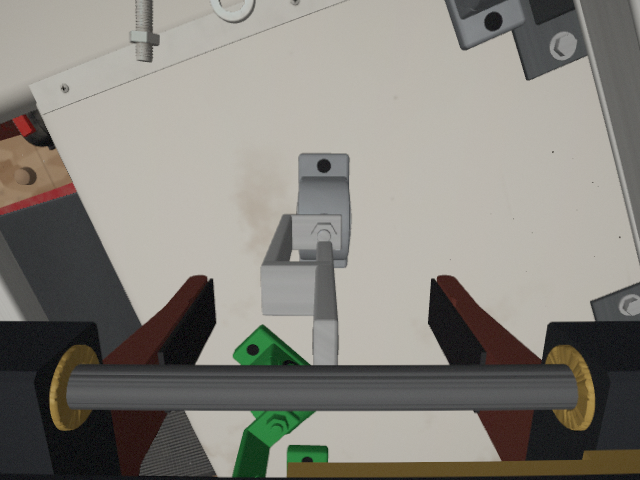

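The tab stands between the pads at about (325,345), with the finger mid-line at about 322. I'm closing the gripper.

Emit:
move_arm(motion=[[[0, 0, 0], [0, 0, 0]], [[0, 0, 0], [0, 0, 0]], [[0, 0, 0], [0, 0, 0]], [[0, 0, 0], [0, 0, 0]], [[0, 0, 0], [0, 0, 0]]], gripper=0)

```text
t: 6.0
ee_pos: [439.1, 33.6, 187.1]
orientation: [-3.1, 0.508, -0.0]
ft_force: [-0.6, -0.7, 0.1]
width: 41.2
```

```bash
python3 - <<'E'
from h import *
st()
E
```

```text
t 6.0 C [439.069  33.596 186.975] yaw -0.325 meas [439.109  33.601 187.069] yawm -0.3249 rot [-3.1    0.508 -0.   ] F [-0.56  -0.683  0.072] M [-0.074  0.072  0.016] w 41.2 q [0.049 0.204 2.053 0.    0.885 0.374]
```

Emit:
move_arm(motion=[[[0, 0, 0], [0, 0, 0]], [[0, 0, 0], [0, 0, 0]], [[0, 0, 0], [0, 0, 0]], [[0, 0, 0], [0, 0, 0]], [[0, 0, 0], [0, 0, 0]]])

```text
t: 6.62
ee_pos: [439.0, 33.6, 186.9]
orientation: [-3.1, 0.508, 0.0]
ft_force: [1.0, -0.1, -0.6]
width: 7.8
```

```bash
python3 - <<'E'
from h import *
st()
E
```

```text
t 6.62 C [439.069  33.596 186.975] yaw -0.325 meas [438.969  33.623 186.899] yawm -0.325 rot [-3.1    0.508  0.   ] F [ 0.95  -0.07  -0.611] M [ 0.064  0.07  -0.036] w 7.8 q [0.049 0.204 2.053 0.    0.885 0.374]
```

Emit:
move_arm(motion=[[[0, 0, -0.02], [0, 0, 0]], [[0, 0, -0.08], [0, 0, 0]], [[0, 0, -0.2], [0, 0, 0]], [[0, 0, -0.35], [0, 0, 0]], [[0, 0, -0.5], [0, 0, 0]]])

```text
t: 7.25
ee_pos: [438.8, 33.6, 263.0]
orientation: [3.1, -0.508, -0.0]
ft_force: [0.1, -0.0, -3.8]
width: 7.9
```

```bash
python3 - <<'E'
from h import *
did([0,0,-.5],[0,0,0])
a=cv2.imread('pics/top0.png')[165:225,255:455]
cv2.imwrite('pics/t0r.png',cv2.resize(a,None,fx=4,fy=4,interpolation=2))
E
```

```text
t 7.25 C [439.069  33.596 261.975] yaw -0.325 meas [438.823  33.565 263.005] yawm -0.325 rot [ 3.1   -0.508 -0.   ] F [ 0.083 -0.04  -3.791] M [-0.069  0.109 -0.016] w 7.9 q [ 0.049  0.092  1.979 -0.     1.071  0.374]
```

View pics/t0r.png

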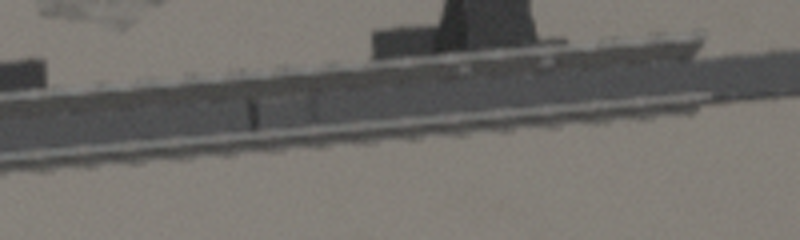

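```bash
python3 - <<'E'
from h import *
im=snap('top')
g=cv2.cvtColor(cv2.imread('pics/top0.png'),cv2.COLOR_BGR2GRAY).astype(float)
for nm,(x0,y0,x1,y1),z in [('lip',(262,203.7,428,189.6),204),('rear',(262,188.6,392,176.5),218)]:
    W=[]
    for x in range(x0,x1):
        yc=y0+(y1-y0)*(x-x0)/(x1-x0); r=np.arange(int(yc)-3,int(yc)+5)
        v=g[r,x]; k=v.argmax()
        if 0<k<len(r)-1:
            d=(v[k-1]-v[k+1])/(2*(v[k-1]-2*v[k]+v[k+1])+1e-9); W.append(onz(im,(x,r[k]+d),z)[:2])
    W=np.array(W)
    for i in range(4):
        c=np.polyfit(W[:,1],W[:,0],1);e=W[:,0]-np.polyval(c,W[:,1]);W=W[abs(e)<max(1,2*e.std())]
    print(nm,len(W),'yaw',-np.arctan(c[0]),'x at y=-27',np.polyval(c,-27),'y=-60',np.polyval(c,-60),e.std())
# notch edges
for u in (250,318): print(onz(im,(255+u/4,165+(115 if u<300 else 108)/4),188))
E
```

```text
lip 121 yaw 0.08435897597877938 x at y=-27 577.4355310026078 y=-60 580.2259997506617 0.16714368942566304
rear 57 yaw 0.05331286768393119 x at y=-27 608.5235627662717 y=-60 610.2845561174756 0.9268372211928448
[592.894 -41.717 188.   ]
[596.447 -76.856 188.   ]
```

```bash
python3 - <<'E'
from h import *
plan([([510,-15,267],.0844)])
E
```

```text
plan [0.5516, 0.156, -0.0335] [0.0, 0.0, -0.3909]
```

Emit:
move_arm(motion=[[[0.05, 0.02, -0.01], [0, 0, -0.05]], [[0.18, 0.05, -0.02], [0, 0, -0.15]], [[0.33, 0.1, -0.03], [0, 0, -0.27]], [[0.48, 0.14, -0.034], [0, 0, -0.36]], [[0.55, 0.156, -0.034], [0, 0, -0.391]]])

```text
t: 7.92
ee_pos: [510.5, -15.6, 266.9]
orientation: [3.139, 0.135, 0.0]
ft_force: [-0.8, -0.2, -4.1]
width: 8.2
```

```bash
python3 - <<'E'
from h import *
did([.55,.156,-.034],[0,0,-.391])
im=snap('wrist','w4.png'); 
for n in ['lip_top','run_middle','nose_tip']:
    for d in ctrl.pinpoint('wrist',n)[:2]: print(n,d['p'],np.array(d['location']),proj(im,d['location']))
im=snap('scene','s4.png')
st()
E
```

```text
t 7.92 C [509.781 -14.919 267.075] yaw 0.0845 meas [510.522 -15.579 266.856] yawm 0.0857 rot [3.139 0.135 0.   ] F [-0.804 -0.216 -4.139] M [-0.133  0.146 -0.075] w 8.2 q [-0.054  0.201  1.837 -0.     1.103 -0.139]
lip_top 0.89 [574.8 -22.9 206. ] [[438.133 278.197]]
run_middle 0.76 [589.8 -25.  189. ] [[454.959 273.278]]
run_middle 0.18 [578.2 -22.8 202. ] [[442.256 275.97 ]]
nose_tip 0.79 [512.6 -19.2 216.1] [[327.15  268.958]]
nose_tip 0.65 [ 333.6 -228.5  135.4] [[ 90.48  453.578]]
t 8.18 C [509.781 -14.919 267.075] yaw 0.0845 meas [509.042 -14.73  266.727] yawm 0.0838 rot [-3.139 -0.132  0.002] F [ 0.004 -0.893 -3.726] M [-0.     0.046  0.054] w 8.0 q [-0.052  0.2    1.839  0.     1.104 -0.136]
```

View pics/w4.png

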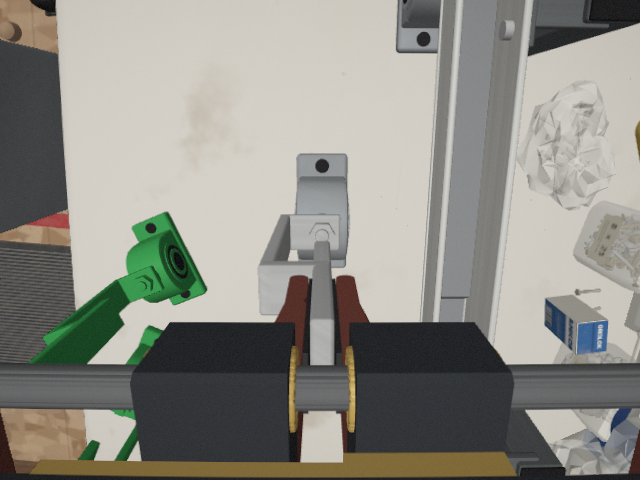

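View pics/s4.png

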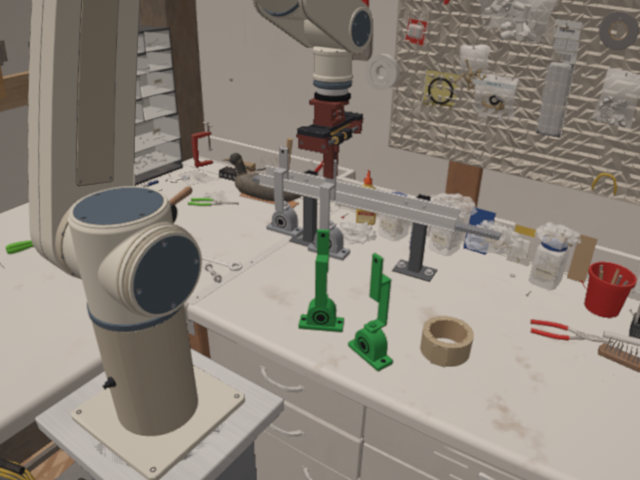

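```bash
python3 - <<'E'
from h import *
a=cv2.imread('pics/w4.png')[170:325,400:530]
cv2.imwrite('pics/w4c.png',cv2.resize(a,None,fx=4,fy=4,interpolation=2))
E
```

```text
(no output)
```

View pics/w4c.png

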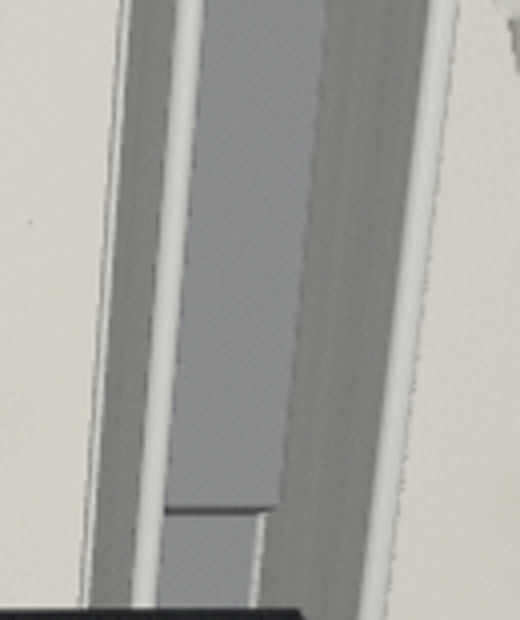

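```bash
python3 - <<'E'
from h import *
im=snap('wrist')
f=lambda u,v:(400+u/4,170+v/4)
for nm,pts,z in [('lip',[(190,10),(167,300),(145,580)],204),('rear',[(443,10),(404,300),(372,580)],218),('stripR',[(326,10),(298,300),(275,510)],188)]:
    W=np.array([onz(im,f(*p),z) for p in pts]); c=np.polyfit(W[:,1],W[:,0],1)
    print(nm,W[:,:2].tolist(),'yaw',-np.arctan(c[0]),'x at -27',np.polyval(c,-27))
print('notch edge',onz(im,f(170,510),188),onz(im,f(270,510),188))
E
```

```text
lip [[569.5537642013098, 35.88337583757461], [572.7525661393178, -3.4881134108474896], [576.2768306907833, -45.12183110867512]] yaw 0.0828214175971441 x at -27 574.7502092589029
rear [[596.4941507138641, 39.9559600163723], [598.8417894414542, 2.8734260727456444], [602.2500960177399, -36.25946490475322]] yaw 0.07548490606290385 x at -27 601.4029423506643
stripR [[593.468133346491, 36.062635894805496], [597.0276135148287, -6.1647971276444125], [599.5021379201993, -39.286449718407816]] yaw 0.08009819636368183 x at -27 598.5820420607854
notch edge [583.544 -40.604 188.   ] [598.741 -39.349 188.   ]
```

```bash
python3 - <<'E'
from h import *
plan([([550,-15,267],.083),([587,-15,267],.083)])
E
```

```text
plan [0.2671, 0.0232, 0.0005] [0.0, 0.0, 0.0014]
plan [0.5129, 0.044, 0.0005] [0.0, 0.0, 0.0014]
```

Emit:
move_arm(motion=[[[0.05, 0.01, 0], [0, 0, 0]], [[0.15, 0.02, 0], [0, 0, 0]], [[0.25, 0.03, 0], [0, 0, 0]], [[0.32, 0.03, 0], [0, 0, 0]], [[0.35, 0.03, 0], [0, 0, 0]]])

```text
t: 8.85
ee_pos: [563.3, -14.9, 266.8]
orientation: [-3.139, -0.133, 0.0]
ft_force: [-0.1, -0.4, -3.8]
width: 7.7
```

```bash
python3 - <<'E'
from h import *
did([.35,.03,0],[0,0,0])
im=snap('wrist','w5.png'); 
plan([([587,-15,267],.083)])
E
```

```text
t 8.85 C [562.474 -14.972 267.075] yaw 0.0845 meas [563.275 -14.895 266.8  ] yawm 0.0845 rot [-3.139 -0.133  0.   ] F [-0.14  -0.397 -3.759] M [-0.058  0.124  0.03 ] w 7.7 q [-0.048  0.284  1.727  0.     1.131 -0.132]
plan [0.1629, 0.014, 0.0005] [0.0, 0.0, 0.0014]
```

View pics/w5.png

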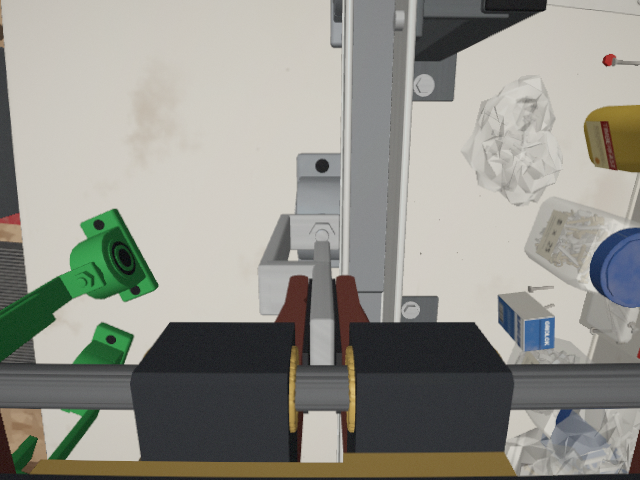

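```bash
python3 - <<'E'
from h import *
a=cv2.imread('pics/w5.png')[130:310,310:430]
cv2.imwrite('pics/w5c.png',cv2.resize(a,None,fx=4,fy=4,interpolation=2)[:600])
E
```

```text
(no output)
```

View pics/w5c.png

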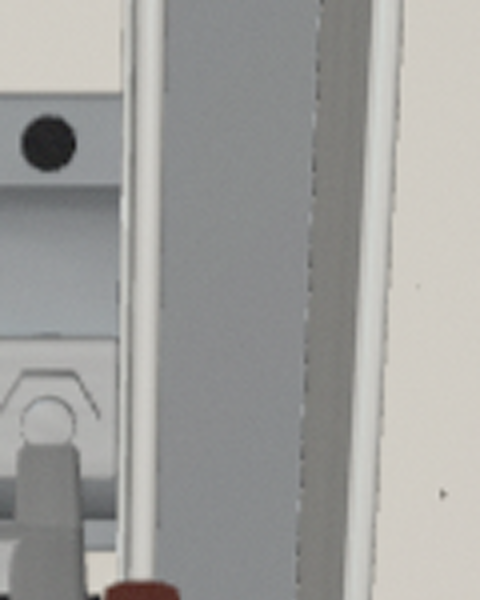

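```bash
python3 - <<'E'
from h import *
im=snap('wrist')
f=lambda u,v:(310+u/4,130+v/4)
for nm,pts,z in [('lip',[(149,20),(146,300),(143,570)],204),('rear',[(386,20),(371,300),(357,580)],218),('stripR',[(320,20),(308,300),(298,560)],188)]:
    W=np.array([onz(im,f(*p),z) for p in pts]); c=np.polyfit(W[:,1],W[:,0],1)
    print(nm,W[:,:2].tolist(),'yaw',-np.arctan(c[0]),'x at -27',np.polyval(c,-27))
# where nose/tab sits by appearance: nose edge 
E
```

```text
lip [[569.7380154157454, 50.218299655195416], [572.9997303953579, 14.01242462163502], [576.4241175414859, -23.941536779739515]] yaw 0.08991542956155046 x at -27 576.69903945674
rear [[597.179916740194, 53.113460411634705], [599.9376726361744, 19.10343107156413], [603.1354805007406, -17.909650449447064]] yaw 0.08369524240876072 x at -27 603.8680529970726
stripR [[594.0297543631561, 51.78283225088067], [597.2278095666911, 12.94666029028236], [600.673186411638, -26.171434608910438]] yaw 0.08502017829488674 x at -27 600.7067202439098
```

```bash
python3 - <<'E'
from h import *
plan([([587.7,-15,267],.0845)])
E
```

```text
plan [0.1676, 0.0144, 0.0005] [0.0, 0.0, 0.0]
```

Emit:
move_arm(motion=[[[0.03, 0, 0], [0, 0, 0]], [[0.07, 0.005, 0], [0, 0, 0]], [[0.12, 0.01, 0], [0, 0, 0]], [[0.155, 0.014, 0], [0, 0, 0]], [[0.168, 0.014, 0], [0, 0, 0]]])

```text
t: 9.57
ee_pos: [588.2, -15.0, 267.0]
orientation: [3.139, 0.133, 0.0]
ft_force: [-0.3, 0.7, -3.6]
width: 8.1
```

```bash
python3 - <<'E'
from h import *
did([.168,.014,0],[0,0,0])
im=snap('wrist','w6.png'); snap('scene','s6.png');im=snap('top','t6.png')
a=cv2.imread('pics/s6.png')[130:280,250:400];b=cv2.imread('pics/w6.png')[150:350,220:440]
cv2.imwrite('pics/m6.png',np.hstack([cv2.resize(a,(400,400)),cv2.resize(b,(400,400))]))
st()
E
```

```text
t 9.57 C [587.761 -14.937 267.075] yaw 0.0845 meas [588.168 -14.956 267.033] yawm 0.0845 rot [3.139 0.133 0.   ] F [-0.343  0.711 -3.564] M [-0.035  0.096 -0.014] w 8.1 q [-0.046  0.322  1.673 -0.     1.147 -0.13 ]
t 9.72 C [587.761 -14.937 267.075] yaw 0.0845 meas [587.671 -14.908 266.957] yawm 0.0845 rot [-3.139 -0.133  0.001] F [ 0.277 -0.388 -4.623] M [-0.037  0.057  0.025] w 8.0 q [-0.046  0.321  1.674 -0.     1.147 -0.13 ]
```

View pics/m6.png

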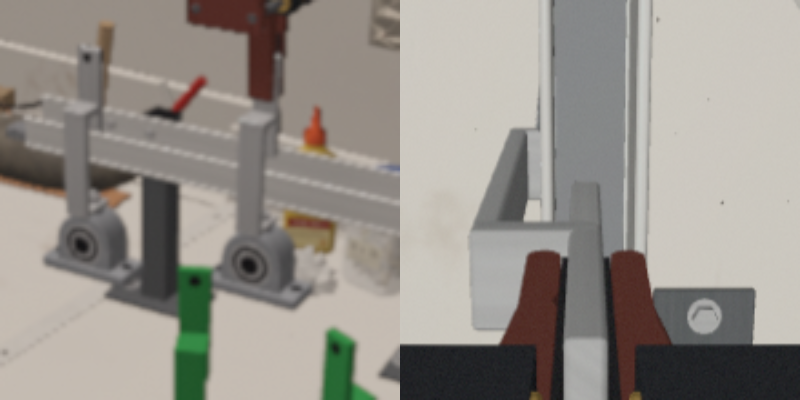

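The nose hangs centred in the slot between the lip and the rear flange, with no contact. I'm lowering it.

Emit:
move_arm(motion=[[[0, 0, 0.03], [0, 0, 0]], [[0, 0, 0.06], [0, 0, 0]], [[0, 0, 0.09], [0, 0, 0]], [[0, 0, 0.11], [0, 0, 0]], [[0, 0, 0.12], [0, 0, 0]]])

```text
t: 10.35
ee_pos: [587.7, -14.9, 248.8]
orientation: [-3.139, -0.133, 0.001]
ft_force: [-0.0, 0.3, -4.0]
width: 7.4
```

```bash
python3 - <<'E'
from h import *
did([0,0,.12],[0,0,0])
E
```

```text
t 10.35 C [587.761 -14.937 249.075] yaw 0.0845 meas [587.657 -14.949 248.773] yawm 0.0845 rot [-3.139 -0.133  0.001] F [-0.003  0.309 -3.952] M [-0.017  0.068 -0.028] w 7.4 q [-0.046  0.34   1.691 -0.     1.111 -0.13 ]
```

Emit:
move_arm(motion=[[[0, 0, 0.008], [0, 0, 0]], [[0, 0, 0.016], [0, 0, 0]], [[0, 0, 0.024], [0, 0, 0]], [[0, 0, 0.03], [0, 0, 0]], [[0, 0, 0.036], [0, 0, 0]]])

```text
t: 10.98
ee_pos: [587.8, -14.9, 243.6]
orientation: [-3.139, -0.133, -0.0]
ft_force: [0.7, -0.1, -4.0]
width: 7.8
```

```bash
python3 - <<'E'
from h import *
did([0,0,.036],[0,0,0])
E
```

```text
t 10.97 C [587.761 -14.937 243.675] yaw 0.0845 meas [587.764 -14.938 243.625] yawm 0.0844 rot [-3.139 -0.133 -0.   ] F [ 0.728 -0.128 -3.986] M [-0.013  0.09   0.033] w 7.8 q [-0.046  0.346  1.696  0.     1.1   -0.13 ]
```

Emit:
move_arm(motion=[[[0, 0, 0.003], [0, 0, 0]], [[0, 0, 0.006], [0, 0, 0]], [[0, 0, 0.009], [0, 0, 0]], [[0, 0, 0.012], [0, 0, 0]], [[0, 0, 0.012], [0, 0, 0]]])

```text
t: 11.6
ee_pos: [587.7, -14.9, 241.9]
orientation: [-3.139, -0.133, 0.0]
ft_force: [0.5, -0.2, -4.5]
width: 8.1
```

```bash
python3 - <<'E'
from h import *
did([0,0,.012],[0,0,0])
E
```

```text
t 11.6 C [587.761 -14.937 241.875] yaw 0.0845 meas [587.748 -14.926 241.853] yawm 0.0845 rot [-3.139 -0.133  0.   ] F [ 0.496 -0.202 -4.487] M [-0.045  0.1    0.037] w 8.1 q [-0.046  0.348  1.697  0.     1.097 -0.13 ]
```

Emit:
move_arm(motion=[[[0, 0, 0.002], [0, 0, 0]], [[0, 0, 0.004], [0, 0, 0]], [[0, 0, 0.006], [0, 0, 0]], [[0, 0, 0.006], [0, 0, 0]], [[0, 0, 0.006], [0, 0, 0]]])

```text
t: 12.22
ee_pos: [587.8, -14.9, 241.0]
orientation: [3.139, 0.133, 0.0]
ft_force: [-0.5, 0.3, -4.5]
width: 7.8
```

```bash
python3 - <<'E'
from h import *
did([0,0,.006],[0,0,0])
E
```

```text
t 12.22 C [587.761 -14.937 240.975] yaw 0.0845 meas [587.77  -14.93  240.979] yawm 0.0845 rot [3.139 0.133 0.   ] F [-0.495  0.255 -4.547] M [-0.049  0.036  0.044] w 7.8 q [-0.046  0.349  1.698 -0.     1.095 -0.13 ]
```

Emit:
move_arm(motion=[[[0, 0, 0.002], [0, 0, 0]], [[0, 0, 0.004], [0, 0, 0]], [[0, 0, 0.006], [0, 0, 0]], [[0, 0, 0.006], [0, 0, 0]], [[0, 0, 0.006], [0, 0, 0]]])

```text
t: 12.85
ee_pos: [587.8, -14.9, 240.8]
orientation: [3.139, 0.133, 0.001]
ft_force: [-4.0, -0.4, 4.6]
width: 8.1
```

```bash
python3 - <<'E'
from h import *
did([0,0,.006],[0,0,0])
E
```

```text
t 12.85 C [587.761 -14.937 240.075] yaw 0.0845 meas [587.843 -14.935 240.846] yawm 0.0845 rot [3.139 0.133 0.001] F [-3.978 -0.43   4.55 ] M [-0.019  0.852 -0.041] w 8.1 q [-0.046  0.349  1.698 -0.     1.094 -0.13 ]
```

Emit:
move_arm(motion=[[[0, 0, 0.002], [0, 0, 0]], [[0, 0, 0.004], [0, 0, 0]], [[0, 0, 0.006], [0, 0, 0]], [[0, 0, 0.006], [0, 0, 0]], [[0, 0, 0.006], [0, 0, 0]]])

```text
t: 13.48
ee_pos: [587.9, -14.9, 240.8]
orientation: [3.139, 0.133, 0.001]
ft_force: [-5.0, 0.4, 11.5]
width: 7.8
```

```bash
python3 - <<'E'
from h import *
did([0,0,.006],[0,0,0])
E
```

```text
t 13.47 C [587.761 -14.937 239.175] yaw 0.0845 meas [587.876 -14.928 240.78 ] yawm 0.0845 rot [3.139 0.133 0.001] F [-4.966  0.387 11.483] M [-0.     1.323  0.01 ] w 7.8 q [-0.046  0.349  1.699  0.     1.094 -0.13 ]
```

Emit:
move_arm(motion=[[[0, 0, -0.008], [0, 0, 0]], [[0, 0.03, -0.008], [0, 0, 0]], [[0, 0.08, -0.008], [0, 0, 0]], [[0, 0.13, -0.008], [0, 0, 0]], [[0, 0.17, -0.008], [0, 0, 0]]])

```text
t: 14.1
ee_pos: [590.6, -40.5, 240.8]
orientation: [-3.138, -0.132, -0.002]
ft_force: [-0.6, 5.0, 6.0]
width: 8.0
```

```bash
python3 - <<'E'
from h import *
did([0,.17,-.008],[0,0,0])
E
```

```text
t 14.1 C [589.913 -40.346 240.375] yaw 0.0845 meas [590.565 -40.529 240.781] yawm 0.0841 rot [-3.138 -0.132 -0.002] F [-0.643  5.016  6.018] M [ 1.158  0.101 -0.048] w 8.0 q [-0.089  0.354  1.69   0.001  1.096 -0.174]
```

Emit:
move_arm(motion=[[[0, 0.012, 0], [0, 0, 0]], [[0, 0.024, 0], [0, 0, 0]], [[0, 0.036, 0], [0, 0, 0]], [[0, 0.048, 0], [0, 0, 0]], [[0, 0.06, 0], [0, 0, 0]]])

```text
t: 14.72
ee_pos: [591.1, -49.4, 240.6]
orientation: [-3.138, -0.132, -0.002]
ft_force: [-0.2, 5.2, 4.2]
width: 7.9
```

```bash
python3 - <<'E'
from h import *
did([0,.06,0],[0,0,0])
E
```

```text
t 14.72 C [590.673 -49.314 240.375] yaw 0.0845 meas [591.129 -49.424 240.645] yawm 0.0842 rot [-3.138 -0.132 -0.002] F [-0.214  5.219  4.16 ] M [1.123 0.106 0.04 ] w 7.9 q [-0.104  0.356  1.687  0.001  1.097 -0.188]
```

Emit:
move_arm(motion=[[[0, 0.006, 0], [0, 0, 0]], [[0, 0.012, 0], [0, 0, 0]], [[0, 0.018, 0], [0, 0, 0]], [[0, 0.024, 0], [0, 0, 0]], [[0, 0.03, 0], [0, 0, 0]]])

```text
t: 15.35
ee_pos: [590.4, -54.3, 239.4]
orientation: [3.138, 0.133, -0.003]
ft_force: [0.5, -0.6, -3.5]
width: 7.9
```

```bash
python3 - <<'E'
from h import *
did([0,.03,0],[0,0,0])
E
```

```text
t 15.35 C [591.053 -53.798 240.375] yaw 0.0845 meas [590.361 -54.302 239.429] yawm 0.0844 rot [ 3.138  0.133 -0.003] F [ 0.468 -0.646 -3.454] M [-0.039  0.082 -0.051] w 7.9 q [-0.111  0.358  1.687 -0.001  1.098 -0.195]
```

Emit:
move_arm(motion=[[[0, 0.01, 0], [0, 0, 0]], [[0, 0.02, 0.004], [0, 0, 0]], [[0, 0.028, 0.01], [0, 0, 0]], [[0, 0.028, 0.016], [0, 0, 0]], [[0, 0.028, 0.022], [0, 0, 0]]])

```text
t: 15.98
ee_pos: [591.4, -58.0, 237.0]
orientation: [-3.139, -0.133, 0.0]
ft_force: [0.2, 0.6, -5.4]
width: 7.8
```

```bash
python3 - <<'E'
from h import *
did([0,.028,.022],[0,0,0])
E
```

```text
t 15.97 C [591.407 -57.983 237.075] yaw 0.0845 meas [591.409 -57.956 237.01 ] yawm 0.0845 rot [-3.139 -0.133  0.   ] F [ 0.217  0.582 -5.44 ] M [-0.067  0.071  0.026] w 7.8 q [-0.118  0.362  1.688  0.     1.092 -0.202]
```

Below the running surface and with no contact. I'll keep lowering in small steps.

Emit:
move_arm(motion=[[[0, 0, 0.003], [0, 0, 0]], [[0, 0, 0.006], [0, 0, 0]], [[0, 0, 0.009], [0, 0, 0]], [[0, 0, 0.012], [0, 0, 0]], [[0, 0, 0.012], [0, 0, 0]]])

```text
t: 16.6
ee_pos: [591.4, -58.0, 235.2]
orientation: [-3.139, -0.133, 0.0]
ft_force: [-0.1, -0.2, -4.6]
width: 7.9
```

```bash
python3 - <<'E'
from h import *
did([0,0,.012],[0,0,0])
E
```

```text
t 16.6 C [591.407 -57.983 235.275] yaw 0.0845 meas [591.375 -57.96  235.227] yawm 0.0845 rot [-3.139 -0.133  0.   ] F [-0.063 -0.195 -4.589] M [-0.031 -0.017  0.007] w 7.9 q [-0.118  0.364  1.689  0.     1.088 -0.202]
```

Emit:
move_arm(motion=[[[0, 0, 0.002], [0, 0, 0]], [[0, 0, 0.004], [0, 0, 0]], [[0, 0, 0.006], [0, 0, 0]], [[0, 0, 0.007], [0, 0, 0]], [[0, 0, 0.007], [0, 0, 0]]])

```text
t: 17.23
ee_pos: [591.4, -58.0, 234.2]
orientation: [3.139, 0.133, -0.0]
ft_force: [0.1, -0.4, -4.1]
width: 8.0
```

```bash
python3 - <<'E'
from h import *
did([0,0,.007],[0,0,0])
E
```

```text
t 17.23 C [591.407 -57.983 234.225] yaw 0.0845 meas [591.377 -57.992 234.214] yawm 0.0845 rot [ 3.139  0.133 -0.   ] F [ 0.092 -0.395 -4.105] M [-0.028  0.074 -0.03 ] w 8.0 q [-0.118  0.365  1.69  -0.     1.086 -0.202]
```

Emit:
move_arm(motion=[[[0, 0, 0.002], [0, 0, 0]], [[0, 0, 0.004], [0, 0, 0]], [[0, 0, 0.006], [0, 0, 0]], [[0, 0, 0.007], [0, 0, 0]], [[0, 0, 0.007], [0, 0, 0]]])

```text
t: 17.85
ee_pos: [591.4, -58.0, 233.2]
orientation: [3.139, 0.133, -0.0]
ft_force: [0.4, 0.7, -4.6]
width: 8.2
```

```bash
python3 - <<'E'
from h import *
did([0,0,.007],[0,0,0])
E
```

```text
t 17.85 C [591.407 -57.983 233.175] yaw 0.0845 meas [591.401 -58.003 233.151] yawm 0.0845 rot [ 3.139  0.133 -0.   ] F [ 0.386  0.654 -4.614] M [-0.008  0.048  0.016] w 8.2 q [-0.118  0.367  1.691 -0.     1.084 -0.202]
```

Emit:
move_arm(motion=[[[0, 0, 0.002], [0, 0, 0]], [[0, 0, 0.004], [0, 0, 0]], [[0, 0, 0.006], [0, 0, 0]], [[0, 0, 0.006], [0, 0, 0]], [[0, 0, 0.006], [0, 0, 0]]])

```text
t: 18.48
ee_pos: [591.5, -58.0, 232.9]
orientation: [3.139, 0.133, 0.001]
ft_force: [-2.4, -0.4, 6.4]
width: 7.8
```

```bash
python3 - <<'E'
from h import *
did([0,0,.006],[0,0,0])
E
```

```text
t 18.48 C [591.407 -57.983 232.275] yaw 0.0845 meas [591.512 -57.997 232.882] yawm 0.0846 rot [3.139 0.133 0.001] F [-2.37  -0.391  6.427] M [0.007 0.822 0.006] w 7.8 q [-0.118  0.367  1.691 -0.     1.083 -0.202]
```

Home: it stops 8.0 mm below the running surface with about zero side force. I'll ease off the pressure, then release.

Emit:
move_arm(motion=[[[0, 0, -0.002], [0, 0, 0]], [[0, 0, -0.004], [0, 0, 0]], [[0, 0, -0.004], [0, 0, 0]], [[0, 0, -0.004], [0, 0, 0]], [[0, 0, -0.004], [0, 0, 0]]])

```text
t: 19.1
ee_pos: [591.5, -58.0, 232.9]
orientation: [3.139, 0.133, 0.0]
ft_force: [-1.9, 0.7, 3.1]
width: 7.9
```

```bash
python3 - <<'E'
from h import *
did([0,0,-.004],[0,0,0])
E
```

```text
t 19.1 C [591.407 -57.983 232.875] yaw 0.0845 meas [591.478 -57.987 232.89 ] yawm 0.0844 rot [3.139 0.133 0.   ] F [-1.884  0.706  3.088] M [0.067 0.497 0.017] w 7.9 q [-0.118  0.367  1.691  0.     1.083 -0.202]
```

Emit:
move_arm(motion=[[[0, 0, 0], [0, 0, 0]], [[0, 0, 0], [0, 0, 0]], [[0, 0, 0], [0, 0, 0]], [[0, 0, 0], [0, 0, 0]], [[0, 0, 0], [0, 0, 0]]], gripper=0.4)

```text
t: 19.73
ee_pos: [591.4, -58.0, 232.9]
orientation: [-3.139, -0.133, -0.0]
ft_force: [-0.4, -0.4, -0.4]
width: 35.0
```

```bash
python3 - <<'E'
from h import *
st();snap('wrist','w7.png'); snap('scene','s7.png')
a=cv2.imread('pics/s7.png')[130:280,250:400];b=cv2.imread('pics/w7.png')[150:380,200:440]
cv2.imwrite('pics/m7.png',np.hstack([cv2.resize(a,(400,400)),cv2.resize(b,(400,400))]))
E
```

```text
t 19.73 C [591.407 -57.983 232.875] yaw 0.0845 meas [591.43  -57.983 232.865] yawm 0.0845 rot [-3.139 -0.133 -0.   ] F [-0.399 -0.364 -0.376] M [-0.097  0.088  0.005] w 35.0 q [-0.118  0.367  1.691  0.     1.083 -0.202]
```

View pics/m7.png

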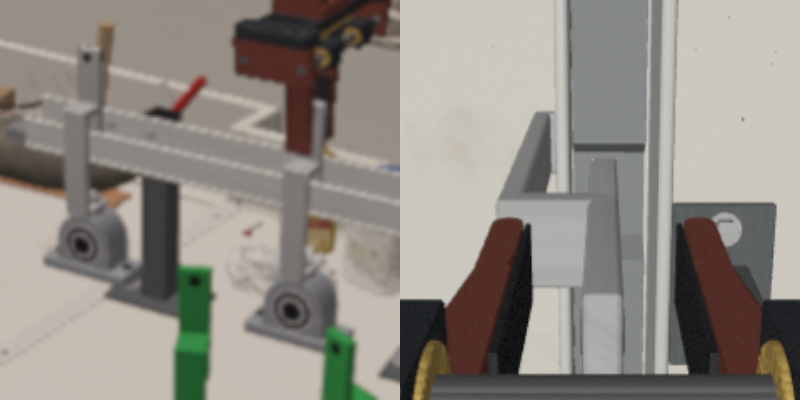

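The hanger stands in the notch, the fingers clear it on both sides, and it looks upright. I'm withdrawing straight up.

Emit:
move_arm(motion=[[[0, 0, -0.05], [0, 0, 0]], [[0, 0, -0.2], [0, 0, 0]], [[0, 0, -0.4], [0, 0, 0]], [[0, 0, -0.6], [0, 0, 0]], [[0, 0, -0.7], [0, 0, 0]]])

```text
t: 20.45
ee_pos: [592.1, -58.1, 340.2]
orientation: [3.138, 0.133, 0.005]
ft_force: [0.5, -0.0, 0.7]
width: 35.0
```

```bash
python3 - <<'E'
from h import *
did([0,0,-.7],[0,0,0])
im=snap('wrist','w8.png')
r=ctrl.pinpoint('wrist','grip_tab');print([(d['p'],np.array(d['location'])) for d in r[:2]])
r=ctrl.pinpoint('wrist','nose_tip');print([(d['p'],np.array(d['location'])) for d in r[:2]])
im=snap('scene','s8.png')
for n in ['grip_tab','lower_arm','hung','tape_roll','spanner_19','bolt_m12']:
    print(n,[(round(d['p'],2),np.array(d['location'])) for d in ctrl.pinpoint('scene',n)[:4]])
a=cv2.imread('pics/s8.png')[130:280,250:400];b=cv2.imread('pics/w8.png')[150:380,200:440]
cv2.imwrite('pics/m8.png',np.hstack([cv2.resize(a,(400,400)),cv2.resize(b,(400,400))]))
E
```

```text
t 20.45 C [591.407 -57.983 337.875] yaw 0.0845 meas [592.081 -58.059 340.169] yawm 0.0845 rot [3.138 0.133 0.005] F [ 0.491 -0.01   0.651] M [-0.072  0.046 -0.021] w 35.0 q [-0.118  0.266  1.579  0.     1.294 -0.202]
[(0.97, array([592.4, -54.5, 248.1])), (0.79, array([364. , -94.6, 200.8]))]
[(0.98, array([595.3, -60.9, 179.4])), (0.71, array([ 334.8, -230.4,  137.4]))]
grip_tab [(0.66, array([592.3, -59.4, 249.2])), (0.64, array([357.1, -94.8, 202.5])), (0.61, array([ 334.4, -228.3,  200.8])), (0.19, array([574.6, 163.3,  50.4]))]
lower_arm [(0.83, array([361.8, -89.8,  71.2])), (0.83, array([ 329.6, -227.1,   73.8])), (0.63, array([593.1, -57.7, 123.7]))]
hung [(0.59, array([575.2, 164.1,  49.4]))]
tape_roll [(0.89, array([ 425.7, -345.6,   -3.7]))]
spanner_19 [(0.69, array([412. , 299.4,   4. ]))]
bolt_m12 [(0.61, array([365.3, 217.7,  -2.8])), (0.6, array([ 429.7, -344. ,   -0.2]))]
```

View pics/m8.png

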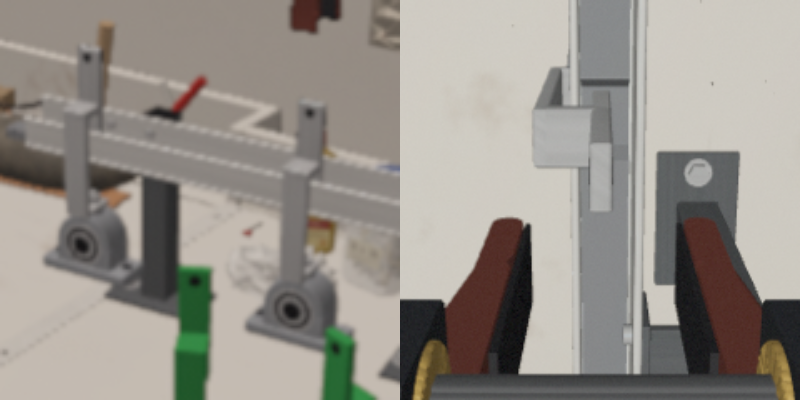

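Emit:
move_arm(motion=[[[0, 0, 0], [0, 0, 0]], [[0, 0, 0], [0, 0, 0]], [[0, 0, 0], [0, 0, 0]], [[0, 0, 0], [0, 0, 0]], [[0, 0, 0], [0, 0, 0]]])

```text
t: 21.58
ee_pos: [591.4, -58.0, 337.9]
orientation: [3.139, 0.133, 0.0]
ft_force: [-0.1, 0.2, -0.1]
width: 34.8
```

```bash
python3 - <<'E'
from h import *
st(); g=cv2.imread('pics/s8.png'); im=snap('scene','s9.png'); h=cv2.imread('pics/s9.png')
print('diff hanger',np.abs(g[160:260,340:380].astype(int)-h[160:260,340:380]).mean())
print(ctrl.close_job())
E
```

```text
t 21.57 C [591.407 -57.983 337.875] yaw 0.0845 meas [591.41  -57.981 337.917] yawm 0.0845 rot [3.139 0.133 0.   ] F [-0.071  0.172 -0.103] M [-0.061  0.056 -0.037] w 34.8 q [-0.118  0.268  1.581 -0.     1.292 -0.202]
diff hanger 0.4691666666666667
the job is handed in; nothing more can be done
None
```

The grey housing now hangs in the notch, released, and the job was handed in at about 21.6 s; no verdict was reported. I gripped it by the tab and lifted the nose over the lip. I set it down on the strip about 43 mm to the +y side of the notch and slid it in -y until it lost support. Then I lowered it to the bottom of the notch.

**Last checks:**
- **Seating:** the nose stopped 8.0 mm below the running surface, which matches the notch depth, with about zero side force. The camera put the nose tip at z of about 179 mm.
- **Contact force:** the highest read at a step end was about 16 N on the rail, when it first touched the strip; the limit is 30 N. The force was only read at step ends, so brief peaks in between were not seen.
- **Upright and still:** it looks upright in the pictures. Two scene pictures about a second apart show no motion beyond image noise.
- **Robot:** it is clear of everything, about 105 mm above the release height, with wrist force near zero.
- **Other things:** the hung housing, tape, spanner and bolt were found where they were, within the networks' error of a few mm.

**Disagreements:** the cameras differed by about 2 mm on where the slot and notch are. The networks also gave some wrong hits, such as a "bolt" at the tape roll, which I ignored.

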